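Unlock the specimen case and put the test specimens away

ROBOT

A 6-joint arm with a two-finger parallel gripper is mounted at the origin on the work surface. World frame = base frame: x ahead of the robot, y to its left, z up, the work surface at z = 0. Lengths are in m, angles in rad, forces in N, time in s.
With the tool pointing down it reaches from about 0.35 to 0.85 m from the base axis. Payload 8.1 kg.
Tool frame: the origin (TCP) lies where the fingers leave the gripper's body, on its centre line; the fingertips stand 84 mm ahead of it and the grasp point (between the pads) lies 65 mm ahead of it; z points along the fingers, y is the line along which they close (so a half turn about z gives the same grasp; the last joint's range is limited). The gripper opens to 93 mm and grips with 3 to 60 N. Pads are 15 mm wide; open, the fingers measure 128 mm over their backs; the gripper's body (75 mm by 188 mm) begins 65 mm behind the grasp point.
Start: joints at [-1.212, 0.13, 1.488, -0, 1.523, -0.085], TCP at [0.258, -0.542, 0.303] pointing down, gripper open.
Joint ranges: [-2.96, 2.96], [-0.89, 2.26], [0.02, 2.5], [-1.34, 4.48], [0, 2.73], [-2.66, 2.66]. Speed limits (rad/s): [2.39, 2.39, 2.79, 3.14, 3.14, 3.14].

INTERFACE

Orientations are given as a rotation vector (axis times angle).
In Python, from plant import robot gives the robot as it stands.
- The arm moves only by the shell command python3 -m jog 'ROWS' [FORCE]. ROWS is text: rows parted by semicolons, each of 5 numbers parted by spaces: the opening, from 0 (shut) to 1 (fully open), then the shift along the tool's x, y, z in m, then the turn about the tool's z in degrees. A call has 1 to 10 rows; each row shifts and turns the commanded pose from where the row before left it, along the tool's axes as they then stand; what a row does not reach is not made up. A row lasts 1/12 s, in which the tool goes at most 41.7 mm and 7.16 degrees, less where a joint would pass 70% of its speed; a pose out of reach is approached as far as the arm can. A call with a gripper value outside its range is refused whole. The fingers move at their own pace and stop on an object; FORCE is the grip in N (left out, the last holds). Time passes only in rows, so rows that do not move let the fingers close. It gives the time, the measured TCP pose, the force, the opening and the grip force at its end, in the units of the state.
- robot.read_state(): the state, without advancing time (a new reading comes with each control period).
- robot.read_camera(name): name is "side" or "top"; returns a dict with "color" (384x512x3 uint8, red, green, blue), "intrinsics" (3x3 intrinsics, pixels), "pose" (4x4, takes a point from camera to world coordinates). Camera axes: x right, y down, z forward; pixel columns grow to the right and rows downward; lengths in m; the calibration is good to about 2 mm. A picture is of the moment at which its call begins. There is no depth.
- robot.close_job(): hands the job in; it is judged then, once.
The state is a dict: "t": time; "q": joint angles; "dq": joint speeds; "joint_torque": joint torques, N m; "tool_pos": TCP position; "orientation": TCP orientation; "force": force on the tool from outside, world axes, zero at the start; "wrist_torque": the same for the moment, N m; "opening": finger opening in m; "gripper_force": force on a finger pad.
Only numpy, scipy, OpenCV 4.12 (cv2) and the standard library are available. Lean on these libraries where they do the work, as an engineer would, in place of code of your own. Each camera call takes 0.05 s, during which the arm holds its last target. There are 200 camera calls.

TASK

Put the steel test specimens that lie on the bench away in the locked specimen case. Take the key from its wooden stand, push it fully into the lock and turn it clockwise as far as it goes to draw the bolt, and leave the lock so; press the lid's front down so that its catch lets go and it springs ajar, then swing it up and over until it rests fully open by itself. Lay every specimen flat on the floor of the tray, none on top of another, stand the key back in its stand and leave the other things on the bench alone.

Things in the scene. Friction and masses are not known exactly. Their poses are not given: they have to be found in the camera images.
- case: grey case fixed to the bench, 162 x 312 mm (its x, y), walls to 56 mm. Origin: centre of its underside, z up, front to -x (the robot). Along its -y side run a bay 24 mm wide and, at the front, a dark lock block 62 x 60 x 40 mm carrying the square steel plug. Clear lid with aluminium frame, hinged at the rear (+x), top at 72 mm when shut. Lid open, a spring plunger stands up from the bay to 92 mm
- tray_floor (a point): centre of the tray's floor, axes as the case's. Inside, the tray measures 150 mm along x and 216 mm along y; the floor lies 10 mm above the bench, the walls (6 mm thick) rise 46 mm above the floor
- keyway (a point): centre of the keyway's mouth on top of the steel lock plug (44 x 40 mm, top 78 mm above the bench), z up. Vertical slot 27 x 10 mm, long along this point's x (the case's x while locked), 4 mm bevel; it turns with the plug. A sprung tumbler 28 mm down (under 1 N, less than the key weighs) must be pressed by the fully inserted key, and held down as the turn begins, or the plug does not turn
- lock (a joint): turn of the lock plug, 0 locked, grows clockwise seen from above to a stop at 1.2 rad; the bolt is drawn beyond 1.0 rad (the blade has about 0.12 rad of play in the slot). Turning takes under 0.2 N m; it stays where it is left, and the key can be pulled straight out at any angle
- lid (a joint): lid angle (0.35 kg): 0 shut and latched, -0.045 pressed fully (7 mm at the front), 0.25 ajar, 2.6 stop, fully open. Damped hinge: let go beyond 1.7 it sinks back to that stop and stays, short of upright it falls back. Bolted it moves under 0.02 either way. Unbolted, press the front with about 10 N down to its stop and let it rise: the catch lets go for good near -0.035 and a spring plunger lifts the lid ajar
- lid_pad (a point): centre of the upper face of the black rubber square (40 x 40 mm) on the lid's front, the place to press
- lid_bar (a point): middle of the lid's round handle bar: 12 mm thick, 124 mm long, parallel to the hinge, 50 mm in front of the lid's front edge on two arms 110 mm apart, in the plane of the lid (68 mm above the bench when shut). Fingers can straddle it from above; it may turn between them as the lid swings
- lid_hinge (a point): point of the lid's hinge axis opposite the bar; the axis runs along the case's y; the bar is 212 mm from it. Under the lid, over the bay, hangs a steel bracket 36 mm deep for bolt and catch
- key: steel key, blade down. Origin: centre of the underside of its flange (36 mm across, 5 mm thick), z up. Below: blade 24 mm wide (x), 7 mm thick (y), 30 mm long, then a 4 mm narrower tip. Above: round shank 12 mm, and the black head to grip, 46 mm (x) by 12 mm (y), 27 to 63 mm above the origin. 0.11 kg. Same after a half turn. Fully in, the flange rests on the plug: origin at keyway
- key_stand: dark wooden stand fixed to the bench, block 70 x 60 mm on a base 90 x 80 mm, origin centre of the underside, z up. The key hangs by its flange on the top, blade in a vertical slot 30 x 13 mm, long side along the stand's x, with a 4 mm bevel
- stand_top (a point): centre of the slot's mouth on top of the stand, 48 mm above the bench; the key's origin is here when it is home
- specimen1: flat dog-bone tensile specimen of bare steel, 110 mm long (its x), 16 mm thick (z), ends 28 mm wide and 26 mm long, waist 14 mm wide and 58 mm long. Origin: its very middle, z up, so 8 mm above what it lies on; about 0.24 kg. Two to four of them are there (None while absent)
- specimen2: flat dog-bone tensile specimen of bare steel, 110 mm long (its x), 16 mm thick (z), ends 28 mm wide and 26 mm long, waist 14 mm wide and 58 mm long. Origin: its very middle, z up, so 8 mm above what it lies on; about 0.24 kg. Two to four of them are there (None while absent)
- specimen3: flat dog-bone tensile specimen of bare steel, 110 mm long (its x), 16 mm thick (z), ends 28 mm wide and 26 mm long, waist 14 mm wide and 58 mm long. Origin: its very middle, z up, so 8 mm above what it lies on; about 0.24 kg. Two to four of them are there (None while absent)
- specimen4: flat dog-bone tensile specimen of bare steel, 110 mm long (its x), 16 mm thick (z), ends 28 mm wide and 26 mm long, waist 14 mm wide and 58 mm long. Origin: its very middle, z up, so 8 mm above what it lies on; about 0.24 kg. Two to four of them are there (None while absent)
- brass_weight: bystander: brass knobbed weight, 36 mm across, 60 mm high; origin centre of underside
- steel_collar: bystander: steel ring, 40 mm across, 28 mm high; origin centre of underside
- oil_can: bystander: blue can, 52 mm across, 110 mm high; origin centre of underside
- steel_pot: bystander: open steel pot, 68 mm across, 65 mm high; origin centre of underside
- copper_slug: bystander: upright copper cylinder, 34 mm across, 50 mm high; origin centre of underside
- reagent_jar: bystander: brown glass jar, 60 mm across, 90 mm high; origin centre of underside
Things that resemble listed ones, but are neither listed nor needed, are in the scene too. Several things look just like the key_stand: the one meant starts farthest from the robot's base. Leave any turquoise look-alike of the specimen3 alone.

How it is judged:
On the way, in this order (a step that is already met when the one before it is completed fails the run):
1. the key is fully in the lock, its flange down on the plug (distance between key and keyway below 0.005 m and value of joint lock below 0.3 rad), for 0.05 s.
2. the key, fully in, has turned the lock and the bolt is drawn (value of joint lock above 1 rad and distance between key and keyway below 0.01 m), for 0.1 s.
3. pressed, the lid has sprung ajar (value of joint lid above 0.1 rad), for 0.1 s.
4. the lid rests open, past upright (value of joint lid above 2.2 rad), for 0.2 s.
At the end, for the whole second after the job is handed in: the lid stands open (beyond 2.2 rad), the lock is still turned open (beyond 1.0 rad), every specimen lies flat (within 0.12 rad) and at rest on the tray's floor (its centre less than 13 mm above it), and the key stands upright in its stand (origin within 10 mm of the slot's mouth) (value of joint lid above 2.2 rad and value of joint lock above 1 rad and distance between key and stand_top below 0.01 m and angle between key's own z axis and vertical below 0.12 rad and linear speed of each of key, specimen1, specimen2, specimen3, specimen4 below 0.03 m/s and x of specimen1 in the frame of tray_floor between -0.075 and 0.075 m and y of specimen1 in the frame of tray_floor between -0.108 and 0.108 m and z of each of specimen1, specimen2, specimen3, specimen4 in the frame of tray_floor below 0.013 m and angle between the z axis of each of specimen1, specimen2, specimen3, specimen4 and the z axis of case, either way round below 0.12 rad and x of specimen2 in the frame of tray_floor between -0.075 and 0.075 m and y of specimen2 in the frame of tray_floor between -0.108 and 0.108 m and x of specimen3 in the frame of tray_floor between -0.075 and 0.075 m and y of specimen3 in the frame of tray_floor between -0.108 and 0.108 m and x of specimen4 in the frame of tray_floor between -0.075 and 0.075 m and y of specimen4 in the frame of tray_floor between -0.108 and 0.108 m); the robot touches nothing.
It fails at once if a bystander (weight, collar, can, pot, slug or jar) is pushed more than 6 cm away or tipped over (distance of any of brass_weight, steel_collar, oil_can, steel_pot, copper_slug, reagent_jar from where it was at the start of the episode above 0.06 m or angle between any of brass_weight, steel_collar, oil_can, steel_pot, copper_slug, reagent_jar's own z axis and vertical above 0.6 rad).
Of specimen1, specimen2, specimen3, specimen4 only 2 to 4 are there at a start; the rules pass over those that are not, and their reading is None.
At some moment in a run one of specimen1, specimen2, specimen3, specimen4 may be knocked a few centimetres aside while the robot is not near it.
It also fails if it takes over 210 s, if anything falls off the work surface, if the arm or the gripper's body presses on something with over 40 N, if the wrist force passes 120 N, or if a joint passes its speed limit or range.

## Working session

There is one attempt and no reset: what is moved stays moved. The work goes in short steps, Python scripts to look and compute and a shell command to move; the robot and the scene stay as the last step left them, time stands still between calls to the robot, and variables do not carry over. Pictures are saved under pics/ and viewed, at most 14 in all, crops included, and the job is handed in when it is done.

```bash
ls; mkdir -p pics; cat > h.py <<'E'
import numpy as np,cv2
from plant import robot
def snap(n,f):
    c=robot.read_camera(n); cv2.imwrite(f,c["color"][:,:,::-1]); np.savez(n+'.npz',K=c["intrinsics"],P=c["pose"],im=c["color"]); return c
def ray(n,u,v):
    d=np.load(n+'.npz'); r=d['P'][:3,:3]@np.linalg.inv(d['K'])@[u,v,1]; return d['P'][:3,3],r
def px(n,u,v,z):
    o,r=ray(n,u,v); return (o+r*(z-o[2])/r[2]).round(4)
def proj(n,p):
    d=np.load(n+'.npz'); q=d['P'][:3,:3].T@(np.array(p)-d['P'][:3,3]); q=d['K']@q; return (q[:2]/q[2]).round(1)
def crop(n,u0,v0,u1,v1,f):
    im=np.load(n+'.npz')['im'][v0:v1,u0:u1,::-1]; s=min(800/(u1-u0),600/(v1-v0)); cv2.imwrite(f,cv2.resize(im,None,fx=s,fy=s,interpolation=cv2.INTER_CUBIC)); print('scale',s)
E
python3 - <<'E'
from h import *
for n in('top','side'):
    c=snap(n,f'pics/{n}0.png'); print(c['pose'].round(3),c['intrinsics'].round(1))
print(robot.read_state())
a=np.load('top.npz')['im'];crop('top',0,0,512,384,'pics/top0b.png')
crop('side',0,0,512,384,'pics/side0b.png')
E
```

```text
pics
[[-0.011 -0.994  0.108  0.4  ]
 [-1.     0.013  0.016  0.003]
 [-0.017 -0.108 -0.994  1.48 ]
 [ 0.     0.     0.     1.   ]] [[371.6   0.  246.9]
 [  0.  371.6 189.8]
 [  0.    0.    1. ]]
[[ 0.998 -0.043  0.04   0.528]
 [-0.059 -0.697  0.714 -0.929]
 [-0.003 -0.715 -0.699  0.979]
 [ 0.     0.     0.     1.   ]] [[417.4   0.  260.8]
 [  0.  417.4 191.9]
 [  0.    0.    1. ]]
{'t': 0.1, 'q': array([-1.21242716e+00,  1.31069443e-01,  1.48917159e+00,  4.18049053e-05,
        1.52302774e+00, -8.54020605e-02]), 'dq': array([ 1.50611563e-03, -2.81349909e-03, -3.38063371e-03,  1.04982929e-03,
        2.71439896e-04,  1.71617919e-05]), 'joint_torque': array([ 1.42961075e-03, -5.61339748e+01, -4.93097770e+01,  7.69282621e-02,
        2.90536514e-02, -4.73597208e-05]), 'tool_pos': array([ 0.25750466, -0.54150971,  0.30180126]), 'orientation': array([-3.06294938e+00, -6.90998618e-01,  2.93088380e-04]), 'force': array([ 0.02429518,  0.3630672 , -0.06188448]), 'wrist_torque': array([0.04371178, 0.08114221, 0.00148894]), 'gripper_force': 0.0, 'opening': 0.09265858859098312}
scale 1.5625
scale 1.5625
```

View pics/top0b.png

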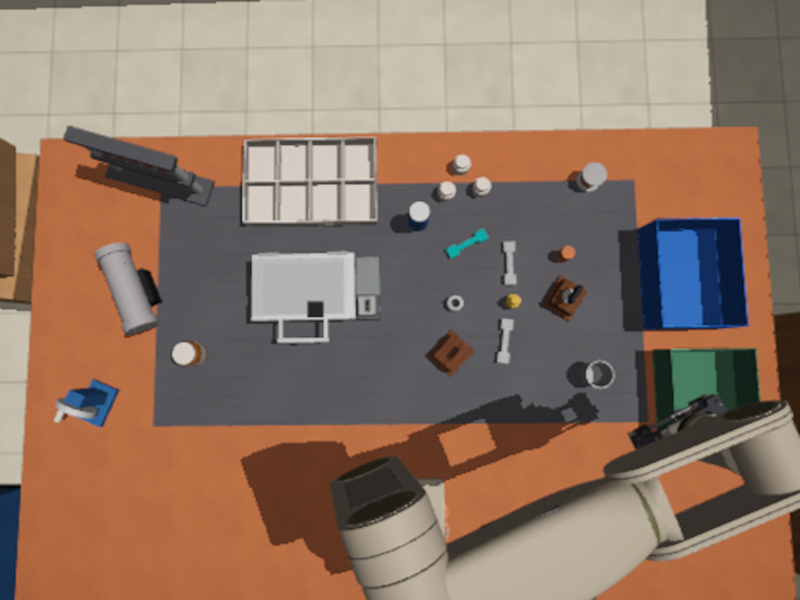

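View pics/side0b.png

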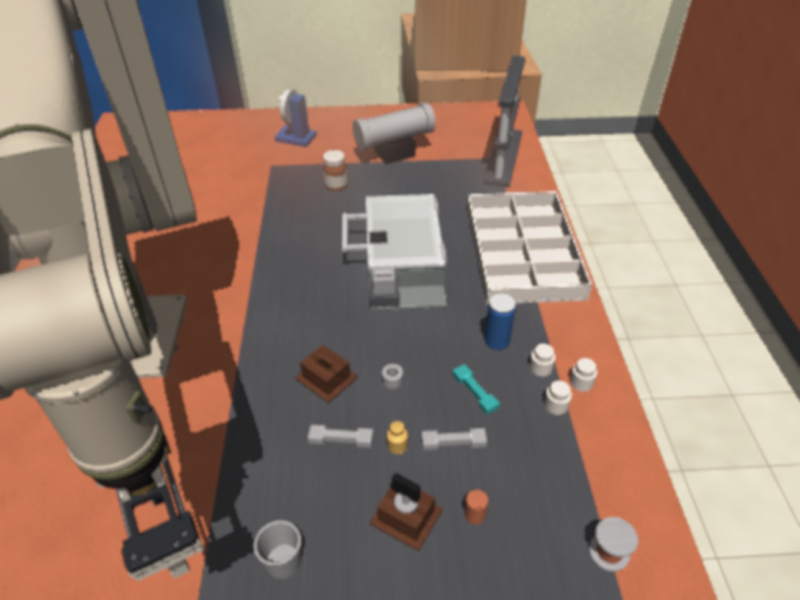

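The top view shows two bare steel specimens, at (509,262) and (505,340) of the enlarged view. There are two dark wooden stands: the key stands in the one at (566,298), and an empty look-alike is at (450,352). The turquoise look-alike is at (467,243). The stand with the key looks farther from the base. I'll confirm that in an enlarged mosaic.

```bash
cat >> h.py <<'E'
def mosaic(specs,f,tile=(400,300)):
    # specs: (cam,u0,v0,w,h) -> tiles 2 columns
    T=[]
    for n,u,v,w,h in specs:
        im=np.load(n+'.npz')['im'][v:v+h,u:u+w,::-1]; t=cv2.resize(im,tile,interpolation=cv2.INTER_CUBIC)
        sx=tile[0]/w
        for k in range(0,w,10):
            cv2.line(t,(int((k+.5)*sx),0),(int((k+.5)*sx),6),(0,255,255),1)
            if k%20==0: cv2.putText(t,str(u+k),(int(k*sx),16),0,.35,(0,255,255),1)
        for k in range(0,h,10):
            y=int((k+.5)*tile[1]/h); cv2.line(t,(0,y),(6,y),(0,255,255),1); 
            if k%20==0: cv2.putText(t,str(v+k),(8,y+4),0,.35,(0,255,255),1)
        T.append(t)
    if len(T)==1: o=T[0]
    else: o=np.vstack([np.hstack(T[i:i+2]) for i in range(0,len(T),2)])
    cv2.imwrite(f,o)
E
python3 - <<'E'
from h import *
mosaic([('top',330,160,80,60),('side',225,285,80,60),('top',155,155,100,75),('side',210,115,100,75)],'pics/m1.png')
for s,p in(('key stand',(361.5,190.5)),('other',(288,225.5))): print(s,px('top',*p,0.045))
E
```

```text
key stand [ 0.5481 -0.4168  0.045 ]
other [ 0.4168 -0.1302  0.045 ]
```

View pics/m1.png

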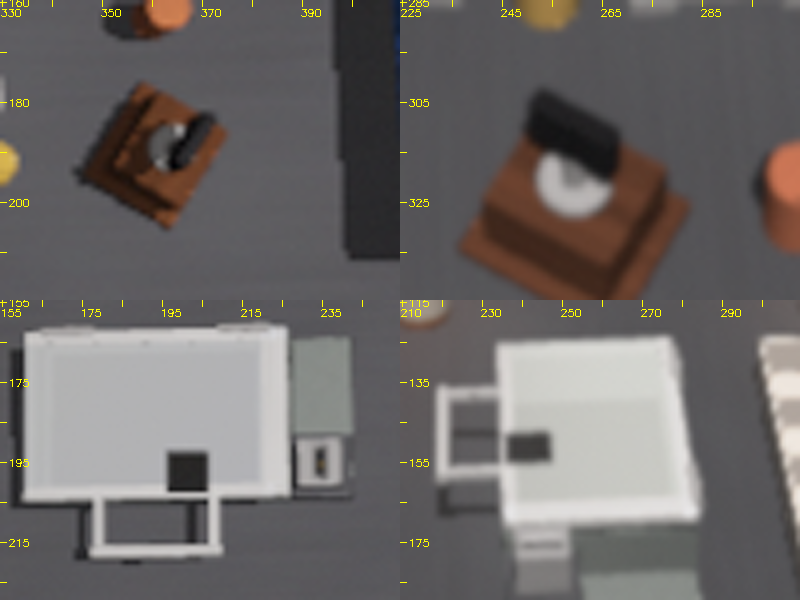

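```bash
cat >> h.py <<'E'
def tri(a,b):
    (o1,r1),(o2,r2)=ray('top',*a),ray('side',*b)
    A=np.array([r1,-r2]).T; s=np.linalg.lstsq(A,o2-o1,rcond=None)[0]
    p,q=o1+r1*s[0],o2+r2*s[1]; return ((p+q)/2).round(4),np.linalg.norm(p-q).round(4)
def T(u0,v0,s,x,y): return (u0+x/s-.5,v0+y/s-.5)
E
python3 - <<'E'
from h import *
t1=lambda x,y:T(330,160,5,x,y); t2=lambda x,y:T(225,285,5,x-400,y); t3=lambda x,y:T(155,155,4,x,y-300); t4=lambda x,y:T(210,115,4,x-400,y-300)
print('flange',px('top',*t1(170,146),.053),px('side',*t2(573,183),.053),tri(t1(170,146),t2(573,183)))
print('head ends top',px('top',*t1(176,162),.111),px('top',*t1(209,122),.111), 'side',px('side',*t2(538,92),.111),px('side',*t2(615,136),.111))
print('base corners', [px('top',*t1(*c),.005) for c in((145,82),(228,134),(168,228),(78,178))])
print('base corners side', [px('side',*t2(*c),.01) for c in((458,247),(690,205))])
print('plug',px('top',*t3(320,462),.078),px('side',*t4(543,542),.078),tri(t3(320,462),t4(543,542)))
print('lid top',[px('top',*t3(*c),.072) for c in((25,332),(288,327),(290,497),(22,500))])
print('lid side',[px('side',*t4(*c),.072) for c in((498,345),(672,338),(700,520),(505,522))])
print('pad',px('top',*t3(188,472),.075),px('side',*t4(529,447),.075))
print('bar',[px('top',*t3(*c),.068) for c in((92,553),(221,550))],[px('side',*t4(*c),.068) for c in((441,387),(440,480))])
E
```

```text
flange [ 0.5541 -0.4225  0.053 ] [ 0.5502 -0.4268  0.053 ] (array([ 0.5525, -0.424 ,  0.0484]), np.float64(0.0043))
head ends top [ 0.536 -0.409  0.111] [ 0.5653 -0.4346  0.111 ] side [ 0.5351 -0.411   0.111 ] [ 0.5694 -0.4359  0.111 ]
base corners [array([ 0.6109, -0.4192,  0.005 ]), array([ 0.5683, -0.483 ,  0.005 ]), array([ 0.4941, -0.4322,  0.005 ]), array([ 0.5347, -0.363 ,  0.005 ])]
base corners side [array([ 0.4927, -0.4343,  0.01  ]), array([ 0.609, -0.419,  0.01 ])]
plug [0.5339 0.0727 0.078 ] [0.5336 0.0734 0.078 ] (array([0.5337, 0.0727, 0.0786]), np.float64(0.0002))
lid top [array([0.6641, 0.3568, 0.072 ]), array([0.6653, 0.1028, 0.072 ]), array([0.5014, 0.1018, 0.072 ]), array([0.5018, 0.3575, 0.072 ])]
lid side [array([0.5008, 0.3556, 0.072 ]), array([0.6629, 0.3565, 0.072 ]), array([0.6635, 0.099 , 0.072 ]), array([0.5033, 0.1065, 0.072 ])]
pad [0.5263 0.1986 0.075 ] [0.5256 0.1995 0.075 ]
bar [array([0.4507, 0.2909, 0.068 ]), array([0.4521, 0.168 , 0.068 ])] [array([0.4483, 0.2996, 0.068 ]), array([0.449 , 0.1685, 0.068 ])]
```

The key is in the stand at (361,190), 0.69 m from the base. The empty look-alike is 0.44 m away, so the stand with the key is the one meant. The crop confirms the key stands in it, at about (0.5515, -0.4235) with yaw about -36°. I'll turn the tool first.

```bash
cat > d.py <<'E'
import sys
from h import *
from scipy.spatial.transform import Rotation as Ro
s=robot.read_state(); R=Ro.from_rotvec(s['orientation']).as_matrix()
yaw=np.degrees(np.arctan2(R[1,0],R[0,0]))
print('t %.1f'%s['t'],'pos',s['tool_pos'].round(4),'yaw %.1f'%yaw,'tilt %.4f'%np.hypot(*R[:2,2]),'q6 %.2f'%s['q'][5],'F',s['force'].round(1),'open %.4f grip %.1f'%(s['opening'],s['gripper_force']))
if len(sys.argv)>3:
    t=np.array([float(a) for a in sys.argv[1:4]])
    if len(sys.argv)>4:  # shift as after the turn
        y=float(sys.argv[4]); dy=(yaw-y+180)%360-180; print('turn %.1f'%dy)
    print('tool shift mm',(R.T@(t-s['tool_pos'])*1000).round(1))
E
python3 -m jog '1 0 0 0 -7;1 0 0 0 -7;1 0 0 0 -7;1 0 0 0 -7;1 0 0 0 -7;1 0 0 0 -7;1 0 0 0 -7;1 0 0 0 -7;1 0 0 0 -7;1 0 0 0 -7' 40
python3 -m jog '1 0 0 0 -7;1 0 0 0 -7;1 0 0 0 -7;1 0 0 0 -7;1 0 0 0 -7;1 0 0 0 -7;1 0 0 0 -7;1 0 0 0 0;1 0 0 0 0'
python3 d.py 0.5515 -0.4235 0.26 144.5
```

```text
t: 0.93
tool_pos: [0.2576, -0.5416, 0.3021]
orientation: [-2.106, -2.33, -0.001]
force: [-0.6, 0.2, 0.1]
opening: 0.0927
gripper_force: 0.0
t: 1.68
tool_pos: [0.2576, -0.5417, 0.3023]
orientation: [-0.965, -2.989, -0.001]
force: [-0.1, 0.3, 0.3]
opening: 0.0929
gripper_force: 0.0
t 1.7 pos [ 0.2576 -0.5417  0.3023] yaw 144.2 tilt 0.0008 q6 -2.16 F [-0.1  0.3  0.3] open 0.0929 grip 0.0
turn -0.3
tool shift mm [-169.3  267.8   42.3]
```

```bash

python3 -m jog '1 -.017 .0268 0 0;1 -.017 .0268 0 0;1 -.017 .0268 0 0;1 -.017 .0268 0 0;1 -.017 .0268 0 0;1 -.017 .0268 0 0;1 -.017 .0268 0.01 0;1 -.017 .0268 .01 0;1 -.017 .0268 .01 0;1 -.016 .0268 .01 0' >/dev/null
python3 -m jog '1 0 0 0 0;1 0 0 0 0;1 0 0 0 0' >/dev/null
python3 d.py 0.5515 -0.4235 0.157 144.5
python3 - <<'E'
from h import *
snap('top','pics/t1.png');snap('side','pics/s1.png')
mosaic([('top',320,150,80,60),('side',225,255,80,60)],'pics/m2.png')
E
```

```text
t 2.8 pos [ 0.5508 -0.4222  0.2624] yaw 144.3 tilt 0.0009 q6 -1.68 F [-0.2 -0.7  1.2] open 0.0928 grip 0.0
turn -0.2
tool shift mm [ -1.4  -0.7 105.4]
```

View pics/m2.png

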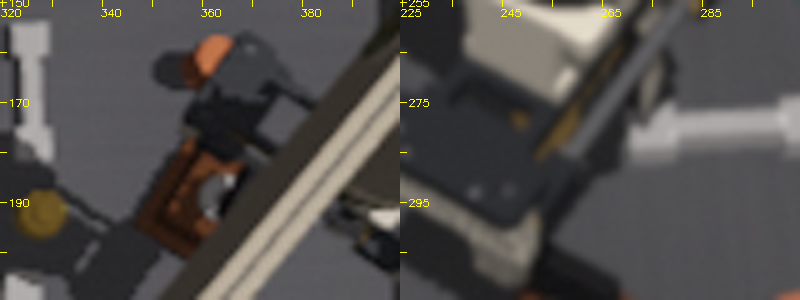

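The gripper hides the key here, but the measured pose is on target and the copper slug stays clear of the fingers. I'll descend and grip.

```bash

python3 -m jog '1 -.0014 -.0007 .02 0;1 0 0 .02 0;1 0 0 .02 0;1 0 0 .02 0;1 0 0 .015 0;1 0 0 .01 0;1 0 0 0 0;1 0 0 0 0' 
python3 -m jog '0 0 0 0 0;0 0 0 0 0;0 0 0 0 0;0 0 0 0 0;0 0 0 0 0;0 0 0 0 0;0 0 0 0 0;0 0 0 0 0;0 0 0 0 0;0 0 0 0 0' 25
python3 d.py
```

```text
t: 3.53
tool_pos: [0.5514, -0.4239, 0.1579]
orientation: [-0.961, -2.991, -0.0]
force: [0.7, 0.9, 0.1]
opening: 0.0931
gripper_force: 0.0
t: 4.37
tool_pos: [0.5517, -0.4235, 0.1576]
orientation: [-0.96, -2.991, -0.0]
force: [0.9, -0.3, -0.1]
opening: 0.0305
gripper_force: 0.0
t 4.4 pos [ 0.5517 -0.4235  0.1576] yaw 144.4 tilt 0.0002 q6 -1.68 F [ 0.9 -0.3 -0.1] open 0.0305 grip 0.0
```

```bash

python3 -m jog '0 0 0 0 0;0 0 0 0 0;0 0 0 0 0;0 0 0 0 0;0 0 0 0 0;0 0 0 0 0;0 0 0 0 0;0 0 0 0 0' 25
python3 -m jog '0 0 0 -.005 0;0 0 0 -.01 0;0 0 0 -.02 0;0 0 0 -.02 0;0 0 0 -.02 0;0 0 0 -.02 0;0 0 0 -.01 0;0 0 0 0 0;0 0 0 0 0'
python3 d.py .5338 .073 .262
python3 - <<'E'
from h import *
snap('side','pics/s2.png');snap('top','pics/t2.png')
crop('side',190,190,350,310,'pics/s2c.png')
E
```

```text
t: 5.03
tool_pos: [0.5517, -0.4236, 0.1577]
orientation: [-0.96, -2.991, -0.0]
force: [0.4, -0.2, -1.0]
opening: 0.0119
gripper_force: 25.0
t: 5.78
tool_pos: [0.552, -0.4238, 0.2635]
orientation: [0.959, 2.99, -0.001]
force: [-0.8, 0.5, -1.9]
opening: 0.0118
gripper_force: 25.0
t 5.8 pos [ 0.552  -0.4238  0.2635] yaw 144.4 tilt 0.0016 q6 -1.68 F [-0.8  0.5 -1.9] open 0.0118 grip 25.0
tool shift mm [303.8 393.5   1. ]
scale 5.0
```

View pics/s2c.png

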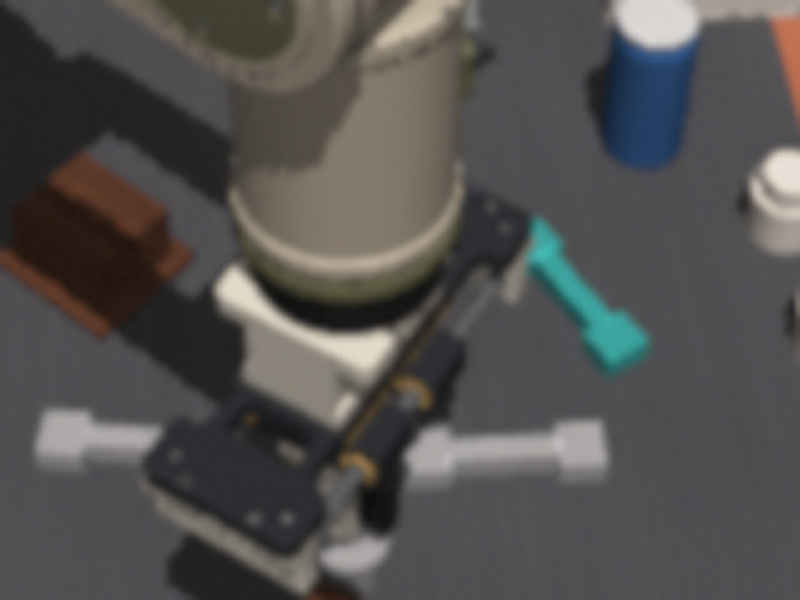

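The key is in the grip; its flange shows at (357,552) in the crop. I'll carry it to above the lock.

```bash

python3 -m jog '0 0 0 0 -7;0 0 0 0 -7;0 0 0 0 -7;0 0 0 0 -7;0 0 0 0 -7;0 0 0 0 -.6;0 0 0 0 0' >/dev/null
python3 d.py .5338 .073 .262 180
```

```text
t 6.5 pos [ 0.5513 -0.4232  0.2609] yaw 179.9 tilt 0.0027 q6 -2.30 F [ 0.   0.3 -0.3] open 0.0116 grip 25.0
turn -0.1
tool shift mm [ 1.870e+01  4.961e+02 -1.000e-01]
```

```bash

python3 -m jog '0 0 .015 0 0;0 .002 .03 0 0;0 .002 .035 0 0;0 .002 .035 0 0;0 .002 .035 0 0;0 .002 .035 0 0;0 .002 .035 0 0;0 .002 .035 0 0;0 .002 .035 0 0;0 .002 .035 0 0' >/dev/null
python3 -m jog '0 0 .035 0 0;0 0 .035 0 0;0 0 .035 0 0;0 0 .03 0 0;0 0 .02 0 0;0 0 .015 0 0;0 0 0 0 0;0 0 0 0 0;0 0 0 0 0' >/dev/null
python3 d.py .5338 .073 .235 180
```

```text
t 8.1 pos [0.5334 0.0708 0.2624] yaw 179.9 tilt 0.0008 q6 -1.53 F [-0.5 -0.2 -0.1] open 0.0120 grip 25.0
turn -0.1
tool shift mm [-0.4  2.2 27.4]
```

```bash

python3 -m jog '0 0 .0022 .01 0;0 0 0 .01 0;0 0 0 .008 0;0 0 0 0 0;0 0 0 0 0;0 0 0 0 0' >/dev/null
python3 d.py .5338 .073 .188 180
python3 - <<'E'
from h import *
snap('side','pics/s3.png');snap('top','pics/t3.png')
mosaic([('side',215,125,80,60),('top',195,165,80,60)],'pics/m3.png',(800,300) if 0 else (400,300))
s=robot.read_state()['tool_pos']
print('exp flange underside side',proj('side',s-[0,0,.1097]),'blade tip',proj('side',s-[0,0,.1437]))
print('plug',proj('side',[.5338,.073,.078]))
E
```

```text
t 8.6 pos [0.5335 0.0734 0.2346] yaw 180.0 tilt 0.0004 q6 -1.53 F [ 0.2  0.2 -0.4] open 0.0118 grip 25.0
turn -0.0
tool shift mm [-0.4 -0.3 46.6]
exp flange underside side [244.9 163.7] blade tip [245.2 171.8]
plug [245.3 175.1]
```

View pics/m3.png

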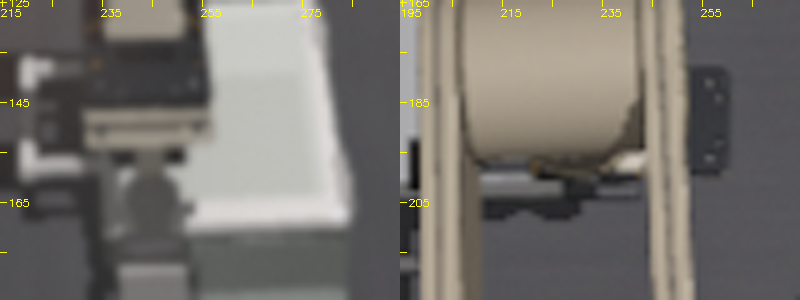

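The side crop shows the flange centred at about (244.9,163.5), against (244.9,163.7) expected, so the key sits over the plug. I'll insert it.

```bash

python3 -m jog '0 0 0 .008 0;0 0 0 .006 0;0 0 0 .004 0;0 0 0 .004 0;0 0 0 0 0;0 0 0 0 0'
python3 -m jog '0 0 0 .004 0;0 0 0 .004 0;0 0 0 .004 0;0 0 0 0 0;0 0 0 0 0'
python3 d.py
```

```text
t: 9.15
tool_pos: [0.5332, 0.0736, 0.2123]
orientation: [0.001, -3.141, 0.0]
force: [-0.7, -0.1, -1.8]
opening: 0.0115
gripper_force: 25.0
t: 9.57
tool_pos: [0.5332, 0.0736, 0.2002]
orientation: [0.001, -3.141, 0.0]
force: [-0.7, -0.6, -1.4]
opening: 0.012
gripper_force: 25.0
t 9.6 pos [0.5332 0.0736 0.2002] yaw -180.0 tilt 0.0010 q6 -1.53 F [-0.7 -0.6 -1.4] open 0.0120 grip 25.0
```

Blade is inside. The rest of the way down, then look at the force.

```bash

python3 -m jog '0 0 0 .004 0;0 0 0 .004 0;0 0 0 .003 0;0 0 0 0 0;0 0 0 0 0' | grep -E 'pos|force'
python3 -m jog '0 0 0 .001 0;0 0 0 .001 0;0 0 0 0 0;0 0 0 0 0' | grep -E 'pos|force'
```

```text
tool_pos: [0.5333, 0.0736, 0.1894]
force: [-0.2, 0.1, -0.8]
gripper_force: 25.0
tool_pos: [0.5336, 0.0736, 0.1879]
force: [0.2, -1.3, -1.9]
gripper_force: 25.0
```

```bash

python3 -m jog '0 0 0 .001 0;0 0 0 0 0;0 0 0 0 0' | grep -E 'pos|force'
python3 -m jog '0 0 0 .001 0;0 0 0 0 0;0 0 0 0 0' | grep -E 'pos|force'
```

```text
tool_pos: [0.5338, 0.0736, 0.1876]
force: [-1.8, -0.2, 6.1]
gripper_force: 25.0
tool_pos: [0.5339, 0.0736, 0.1875]
force: [-4.7, -0.6, 11.4]
gripper_force: 25.0
```

Seated, with 11 N holding it down. Now turn clockwise (positive about the tool's z).

```bash

python3 -m jog '0 0 0 0 0;0 0 0 0 5;0 0 0 0 5;0 0 0 0 5;0 0 0 0 5;0 0 0 0 5;0 0 0 0 5;0 0 0 0 0' 45 | grep -E 'pos|force'
python3 d.py
python3 -m jog '0 0 0 0 5;0 0 0 0 5;0 0 0 0 5;0 0 0 0 5;0 0 0 0 5;0 0 0 0 5;0 0 0 0 5;0 0 0 0 3;0 0 0 0 0' | grep -E 'pos|force'
python3 d.py; python3 -c "
from h import *
print(robot.read_state()['wrist_torque'])"
```

```text
tool_pos: [0.534, 0.0734, 0.1875]
force: [-5.0, -2.3, 11.6]
gripper_force: 45.0
t 11.5 pos [0.534  0.0734 0.1875] yaw 149.7 tilt 0.0016 q6 -1.00 F [-5.  -2.3 11.6] open 0.0119 grip 45.0
tool_pos: [0.5339, 0.0734, 0.1875]
force: [-5.1, -1.7, 12.2]
gripper_force: 45.0
t 12.2 pos [0.5339 0.0734 0.1875] yaw 111.8 tilt 0.0012 q6 -0.34 F [-5.1 -1.7 12.2] open 0.0117 grip 45.0
[-0.38301753  1.12689869 -0.0129357 ]
```

```bash
T="from h import *
print(robot.read_state()['wrist_torque'])"
python3 -m jog '0 0 0 0 3;0 0 0 0 3;0 0 0 0 0' >/dev/null
python3 d.py; python3 -c "$T"
python3 -m jog '0 0 0 0 2;0 0 0 0 0;0 0 0 0 0' >/dev/null
python3 d.py; python3 -c "$T"
python3 - <<'E'
from h import *
snap('side','pics/s4.png');snap('top','pics/t4.png')
mosaic([('side',215,125,80,60),('top',195,165,80,60)],'pics/m4.png')
E
```

```text
t 12.5 pos [0.5338 0.0733 0.1875] yaw 105.8 tilt 0.0012 q6 -0.23 F [-5.7 -0.5 13.5] open 0.0118 grip 45.0
[-0.42172524  1.22534386 -0.06129635]
t 12.7 pos [0.5337 0.0734 0.1875] yaw 104.0 tilt 0.0009 q6 -0.20 F [-7.3 -1.8 13.6] open 0.0117 grip 45.0
[-0.49314531  1.41748488  0.08903366]
```

View pics/m4.png

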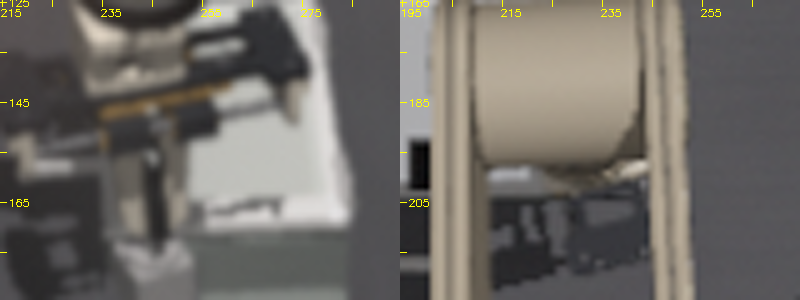

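The side crop shows the plug at (245,178) turned under the key. I'll push a bit further to find the stop.

```bash
T="from h import *
print(robot.read_state()['wrist_torque'])"
python3 -m jog '0 0 0 0 2;0 0 0 0 0;0 0 0 0 0' >/dev/null
python3 d.py; python3 -c "$T"
python3 -m jog '0 0 0 0 2;0 0 0 0 0;0 0 0 0 0' >/dev/null
python3 d.py; python3 -c "$T"
```

```text
t 13.1 pos [0.5336 0.0734 0.1875] yaw 102.0 tilt 0.0008 q6 -0.17 F [-7.9 -0.4 14.3] open 0.0118 grip 45.1
[-0.36149231  1.49671549  0.32874473]
t 13.3 pos [0.5337 0.0734 0.1875] yaw 100.1 tilt 0.0010 q6 -0.13 F [-6.4 -1.9 14. ] open 0.0119 grip 45.6
[-0.47860065  1.38860691  0.72660903]
```

Torque rose to 0.73 N m, so the plug is at its stop. I'll back off inside the play, pull the key straight out and bring it back to its stand.

```bash

python3 -m jog '0 0 0 0 -4;0 0 0 -.003 0;0 0 0 -.005 0;0 0 0 -.01 0;0 0 0 -.01 0;0 0 0 -.015 0;0 0 0 -.02 0;0 0 0 -.02 0;0 0 0 -.005 0;0 0 0 0 0' | grep -E 'pos|force'
python3 d.py .552 -.4236 .262 144.4
python3 - <<'E'
from h import *
snap('side','pics/s5.png');snap('top','pics/t5.png')
mosaic([('side',215,125,80,60),('top',195,165,80,60)],'pics/m5.png')
E
```

```text
tool_pos: [0.5347, 0.0737, 0.2765]
force: [-0.1, -0.3, -1.2]
gripper_force: 45.0
t 14.2 pos [0.5347 0.0737 0.2765] yaw 104.0 tilt 0.0046 q6 -0.20 F [-0.1 -0.3 -1.2] open 0.0119 grip 45.0
turn -40.4
tool shift mm [-486.7 -103.6   14.5]
```

View pics/m5.png

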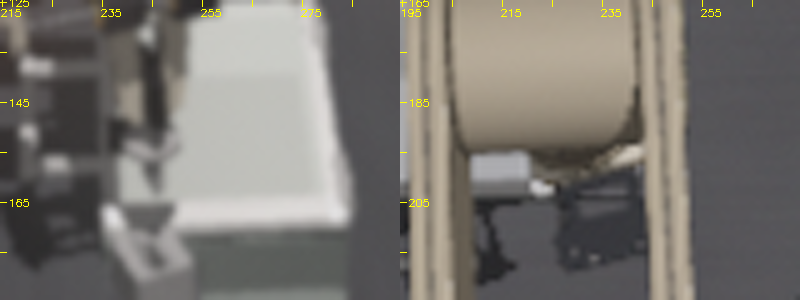

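The plug at (243,172) is turned by about 70° and the key, blade at (245,160), is free. I'll carry it home.

```bash

python3 -m jog '0 -.015 -.003 0 0;0 -.03 -.006 0 0;0 -.038 -.008 0 0;0 -.038 -.008 0 0;0 -.038 -.008 0 0;0 -.038 -.008 0 0;0 -.038 -.008 0 0;0 -.038 -.008 0 0;0 -.038 -.008 0 0;0 -.038 -.008 0 0' >/dev/null
python3 -m jog '0 -.038 -.008 0 0;0 -.038 -.008 0 0;0 -.03 -.008 0 -4;0 -.016 -.003 0 -7;0 0 0 0 -7;0 0 0 0 -7;0 0 0 0 -7;0 0 0 0 -7;0 0 0 0 -1.4;0 0 0 0 0' >/dev/null
python3 d.py .5515 -.4238 .21 144.4
```

```text
t 15.9 pos [ 0.5513 -0.4071  0.2718] yaw 144.3 tilt 0.0028 q6 -1.66 F [-0.9  0.3 -0.9] open 0.0115 grip 45.0
turn -0.1
tool shift mm [-10.1 -13.5  61.8]
```

```bash

python3 -m jog '0 -.0101 -.0135 0 0;0 0 0 .015 0;0 0 0 .02 0;0 0 0 .018 0;0 0 0 .008 0;0 0 0 0 0;0 0 0 0 0' >/dev/null
python3 d.py .5517 -.4236 .1577 144.4
python3 - <<'E'
from h import *
snap('side','pics/s6.png')
crop('side',220,275,300,335,'pics/s6c.png')
s=robot.read_state()['tool_pos']; print(proj('side',s-[0,0,.1047]),proj('side',[.552,-.424,.048]))
E
```

```text
t 16.5 pos [ 0.5519 -0.424   0.2122] yaw 144.3 tilt 0.0015 q6 -1.68 F [ 0.6  0.2 -0.9] open 0.0115 grip 45.0
turn -0.1
tool shift mm [ 0.3  0.2 54.5]
scale 10.0
[259.8 308.1] [259.8 321. ]
```

View pics/s6c.png

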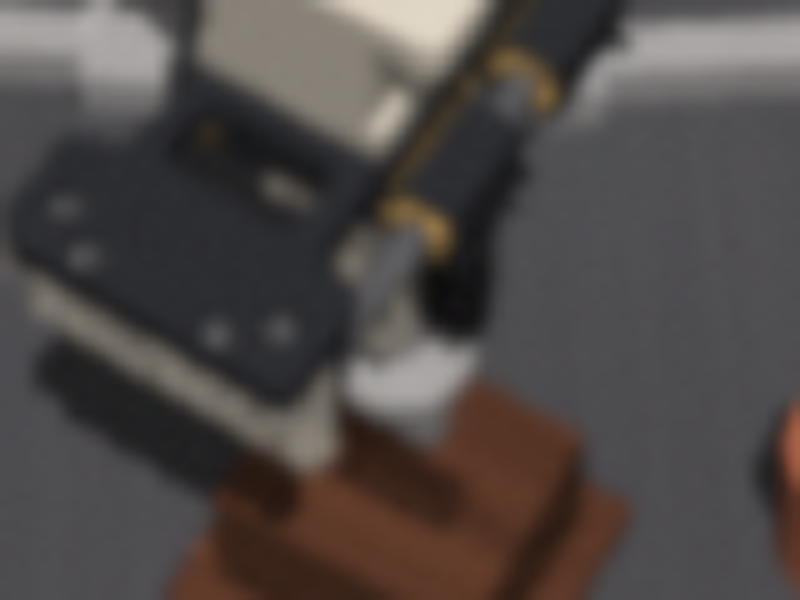

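The key hangs over the stand, flange at (408,375) in the crop and blade pointing into the slot at (400,470). Lower it with force checks.

```bash

python3 -m jog '0 0 0 .01 0;0 0 0 .01 0;0 0 0 .006 0;0 0 0 .006 0;0 0 0 0 0;0 0 0 0 0' |grep -E 'pos|force'
python3 -m jog '0 0 0 .006 0;0 0 0 .006 0;0 0 0 .005 0;0 0 0 .003 0;0 0 0 0 0;0 0 0 0 0' |grep -E 'pos|force'
```

```text
tool_pos: [0.5518, -0.4241, 0.1799]
force: [-0.0, 0.1, -0.2]
gripper_force: 45.0
tool_pos: [0.552, -0.4242, 0.1603]
force: [0.0, 0.1, -1.7]
gripper_force: 45.0
```

```bash

python3 -m jog '0 0 0 .0015 0;0 0 0 .001 0;0 0 0 0 0;1 0 0 0 0;1 0 0 0 0;1 0 0 0 0;1 0 0 0 0;1 0 0 0 0;1 0 0 0 0;1 0 0 0 0' |grep -E 'pos|force|open'
python3 -m jog '1 0 0 -.02 0;1 0 0 -.035 0;1 0 0 -.035 0;1 0 0 -.02 0;1 0 0 0 0' >/dev/null
python3 d.py .5263 .199 .2 180
```

```text
tool_pos: [0.5522, -0.4244, 0.1583]
force: [-0.9, -0.1, -0.2]
opening: 0.0539
gripper_force: 0.0
t 18.8 pos [ 0.554  -0.426   0.2761] yaw 144.4 tilt 0.0107 q6 -1.68 F [ 1.  -0.2  0.9] open 0.0869 grip 0.0
turn -35.6
tool shift mm [386.8 492.3  71.4]
```

```bash

python3 -m jog '0 0 0 0 7;0 0 0 0 7;0 0 0 0 7;0 0 0 0 7;0 0 0 0 7;0 0 0 0 7;0 0 0 0 7;0 0 0 0 5.4;0 0 0 0 0' 20 >/dev/null
python3 -m jog '0 .02 0 0 0;0 .035 0 0 0;0 .04 0 0 0;0 .04 0 0 0;0 .04 0 0 0;0 .04 -.005 0 0;0 .04 -.005 0 0;0 .04 -.005 0 0;0 .04 -.005 0 0;0 .04 -.005 0 0' >/dev/null
python3 -m jog '0 .04 0 0 0;0 .04 0 0 0;0 .04 0 0 0;0 .04 0 0 0;0 .04 0 0 0;0 .03 0 0 0;0 .015 0 0 0;0 0 0 0 0;0 0 0 0 0' >/dev/null
python3 d.py .5263 .199 .175 90
python3 - <<'E'
from h import *
snap('side','pics/s7.png')
mosaic([('side',225,285,80,60),('side',210,115,100,75)],'pics/m7.png')
E
```

```text
t 21.1 pos [0.5265 0.1962 0.2677] yaw 90.3 tilt 0.0009 q6 0.26 F [ 0.5 -0.4  0.1] open 0.0009 grip 0.0
turn 0.3
tool shift mm [ 2.9 -0.1 92.7]
```

View pics/m7.png

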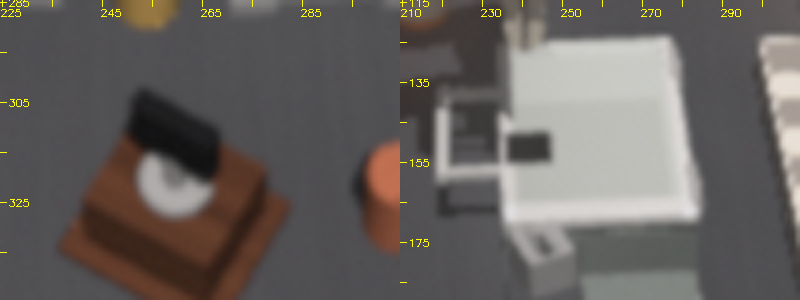

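The key stands home in its stand at (259,319). The lid is still shut, with the pad at (242,151). Now press the pad.

```bash

python3 -m jog '0 .0029 0 .02 .3;0 0 0 .03 0;0 0 0 .03 0;0 0 0 .017 0;0 0 0 0 0;0 0 0 0 0' |grep -E 'pos|force'
python3 -m jog '0 0 0 .004 0;0 0 0 .004 0;0 0 0 .002 0;0 0 0 0 0;0 0 0 0 0' |grep -E 'pos|force'
```

```text
tool_pos: [0.5264, 0.197, 0.1704]
force: [-0.5, 1.0, 0.3]
gripper_force: 0.0
tool_pos: [0.5271, 0.1986, 0.1618]
force: [-0.7, 0.2, -0.0]
gripper_force: 0.0
```

```bash

python3 -m jog '0 0 0 .003 0;0 0 0 .002 0;0 0 0 0 0;0 0 0 0 0' |grep -E 'pos|force'
python3 -m jog '0 0 0 .002 0;0 0 0 .002 0;0 0 0 0 0;0 0 0 0 0' |grep -E 'pos|force'
python3 -m jog '0 0 0 .002 0;0 0 0 0 0;0 0 0 0 0' |grep -E 'pos|force'
```

```text
tool_pos: [0.5271, 0.1987, 0.1567]
force: [-0.4, 0.6, 3.6]
gripper_force: 1.9
tool_pos: [0.5271, 0.1987, 0.153]
force: [-2.1, 0.6, 6.7]
gripper_force: 3.4
tool_pos: [0.5271, 0.1987, 0.1508]
force: [-0.3, -0.1, 5.8]
gripper_force: 3.1
```

```bash

python3 -m jog '0 0 0 .001 0;0 0 0 0 0;0 0 0 0 0' |grep -E 'pos|force'
python3 -m jog '0 0 0 .001 0;0 0 0 0 0;0 0 0 0 0' |grep -E 'pos|force'
```

```text
tool_pos: [0.5272, 0.1988, 0.1503]
force: [-3.3, -1.0, 9.4]
gripper_force: 5.1
tool_pos: [0.5272, 0.1988, 0.1502]
force: [-7.6, -0.7, 18.3]
gripper_force: 8.9
```

```bash

python3 -m jog '0 0 0 -.01 0;0 0 0 -.01 0;0 0 0 -.02 0;0 0 0 -.03 0;0 0 0 -.03 0;0 0 0 -.02 0;0 0 0 0 0;0 0 0 0 0' |grep -E 'pos|force'
python3 d.py .458 .23 .27 90
python3 - <<'E'
from h import *
snap('side','pics/s8.png');snap('top','pics/t8.png')
mosaic([('top',150,150,100,75),('side',210,95,100,75)],'pics/m8.png')
print(proj('side',[.458,.23,.1205]),proj('top',[.458,.23,.1205]))
E
```

```text
tool_pos: [0.5275, 0.1987, 0.2699]
force: [-0.5, 0.1, -0.3]
gripper_force: 0.0
t 24.2 pos [0.5275 0.1987 0.2699] yaw 89.7 tilt 0.0030 q6 0.27 F [-0.5  0.1 -0.3] open 0.0003 grip 0.0
turn -0.3
tool shift mm [ 30.9 -69.6  -0.2]
[221.3 136. ] [191.2 215.1]
```

View pics/m8.png

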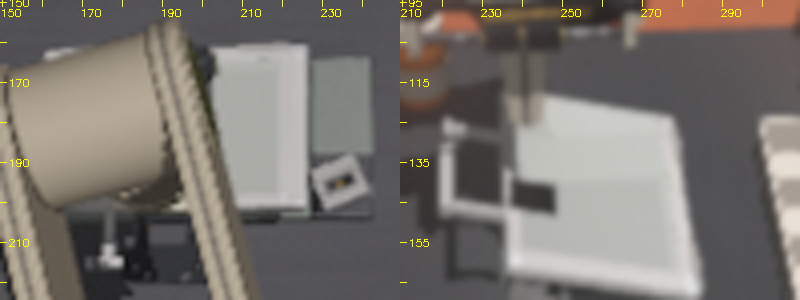

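The lid is ajar. Its bar runs from (221,125) to (221,146) in the side view, as expected for 0.25 rad. Next I'll straddle the bar.

```bash

python3 -m jog '.4 .0155 -.035 0 -.3;.4 .0155 -.0348 0 0;.4 0 0 0 0;.4 0 0 0 0;.4 0 0 0 0;.4 0 0 0 0;.4 0 0 0 0' 12 >/dev/null
python3 -m jog '.4 0 0 .02 0;.4 0 0 .025 0;.4 0 0 .025 0;.4 0 0 .015 0;.4 0 0 0 0;.4 0 0 0 0' |grep -E 'pos|force|open'
python3 d.py .458 .23 .185 90
python3 - <<'E'
import numpy as np
th=np.r_[.25:1.951:.1]; p=np.c_[-.212*np.cos(th),.212*np.sin(th)]
for t,d in zip(th[1:],np.diff(p,axis=0)*1000): print('%.2f y %.1f z %.1f'%(t,d[0],-d[1]),end=' | ')
E
```

```text
tool_pos: [0.457, 0.2291, 0.1825]
force: [0.2, 0.1, 0.2]
opening: 0.0373
gripper_force: 0.0
t 25.4 pos [0.457  0.2291 0.1825] yaw 90.0 tilt 0.0023 q6 0.36 F [0.2 0.1 0.2] open 0.0373 grip 0.0
turn -0.0
tool shift mm [ 0.9  1.  -2.5]
0.35 y 6.3 z -20.2 | 0.45 y 8.3 z -19.5 | 0.55 y 10.2 z -18.6 | 0.65 y 12.0 z -17.5 | 0.75 y 13.7 z -16.2 | 0.85 y 15.2 z -14.8 | 0.95 y 16.6 z -13.2 | 1.05 y 17.8 z -11.4 | 1.15 y 18.9 z -9.6 | 1.25 y 19.8 z -7.7 | 1.35 y 20.4 z -5.7 | 1.45 y 20.9 z -3.6 | 1.55 y 21.1 z -1.5 | 1.65 y 21.2 z 0.6 | 1.75 y 21.0 z 2.7 | 1.85 y 20.6 z 4.8 | 1.95 y 20.1 z 6.9 |
```

```bash

python3 -m jog '0 0 0 0 0;0 0 0 0 0;0 0 0 0 0;0 0 0 0 0;0 0 0 0 0;0 0 0 0 0' 12 |grep -E 'pos|force|open'
python3 -m jog '0 .0 .0063 -.0202 0;0 0 .0083 -.0195 0;0 0 0 0 0' |grep -E 'pos|force|open'
```

```text
tool_pos: [0.4572, 0.2299, 0.1838]
force: [-1.5, 1.6, 1.9]
opening: 0.0114
gripper_force: 12.0
tool_pos: [0.4728, 0.2298, 0.2266]
force: [-8.0, -2.3, 4.2]
opening: 0.0116
gripper_force: 12.0
```

```bash

python3 -m jog '0 0 .0102 -.0186 0;0 0 .012 -.0175 0;0 0 .0137 -.0162 0;0 0 0 0 0' |grep -E 'pos|force|open'
python3 -m jog '0 0 .0152 -.0148 0;0 0 .0166 -.0132 0;0 0 .0178 -.0114 0;0 0 0 0 0' |grep -E 'pos|force|open'
```

```text
tool_pos: [0.5088, 0.2301, 0.2795]
force: [-16.0, -2.9, 14.4]
opening: 0.0116
gripper_force: 12.0
tool_pos: [0.5597, 0.23, 0.3185]
force: [-7.1, -1.3, 14.4]
opening: 0.0114
gripper_force: 12.0
```

```bash

python3 -m jog '0 0 .0184 -.0106 0;0 0 .0198 -.0077 0;0 0 .0204 -.0057 0;0 0 0 0 0' |grep -E 'pos|force|open'
python3 -m jog '0 0 .0209 -.0036 0;0 0 .0211 -.0015 0;0 0 .0212 .0006 0;0 0 0 0 0' |grep -E 'pos|force|open'
```

```text
tool_pos: [0.6184, 0.2301, 0.3401]
force: [-1.0, 1.2, 6.4]
opening: 0.0118
gripper_force: 12.0
tool_pos: [0.6816, 0.2295, 0.3427]
force: [1.3, 0.2, 2.5]
opening: 0.0118
gripper_force: 12.0
```

```bash

python3 -m jog '0 0 .021 .0027 0;0 0 .0206 .0048 0;0 0 .0201 .0069 0;0 0 0 0 0' |grep -E 'pos|force|open'
```

```text
tool_pos: [0.7432, 0.2292, 0.3259]
force: [0.1, -1.6, -1.3]
opening: 0.0115
gripper_force: 12.0
```

```bash

python3 -m jog '.6 0 0 0 0;.6 0 0 0 0;.6 0 0 0 0;.6 0 0 0 0;.6 0 0 -.01 0;.6 0 -.005 -.02 0;.6 0 -.01 -.02 0;.6 0 -.04 0 0;.6 0 -.04 0 0;.6 0 -.04 0 0' |grep -E 'pos|force|open'
python3 -m jog '1 -.03 -.025 0 0;1 -.04 0 0 0;1 -.04 0 0 0;1 -.04 0 0 0;1 -.04 0 0 0;1 -.04 0 0 0;1 -.04 0 0 0;1 -.04 0 0 0;1 -.03 0 0 0;1 0 0 0 0' |grep -E 'pos|force|open'
python3 - <<'E'
from h import *
snap('side','pics/s9.png');snap('top','pics/t9.png')
np.savez('a.npz')
a=[('top',150,80,200,150),('side',200,70,200,150),('top',270,145,120,90),('side',190,215,160,120)]
mosaic(a,'pics/m9.png')
E
python3 d.py
```

```text
tool_pos: [0.6051, 0.2297, 0.3797]
force: [-0.5, 0.9, 1.7]
opening: 0.0558
gripper_force: 0.0
tool_pos: [0.5808, -0.1156, 0.3799]
force: [0.3, 1.3, 0.0]
opening: 0.0934
gripper_force: 0.0
t 29.6 pos [ 0.5812 -0.1112  0.3798] yaw 89.9 tilt 0.0011 q6 -0.27 F [-0.3  0.5 -0.1] open 0.0933 grip 0.0
```

View pics/m9.png

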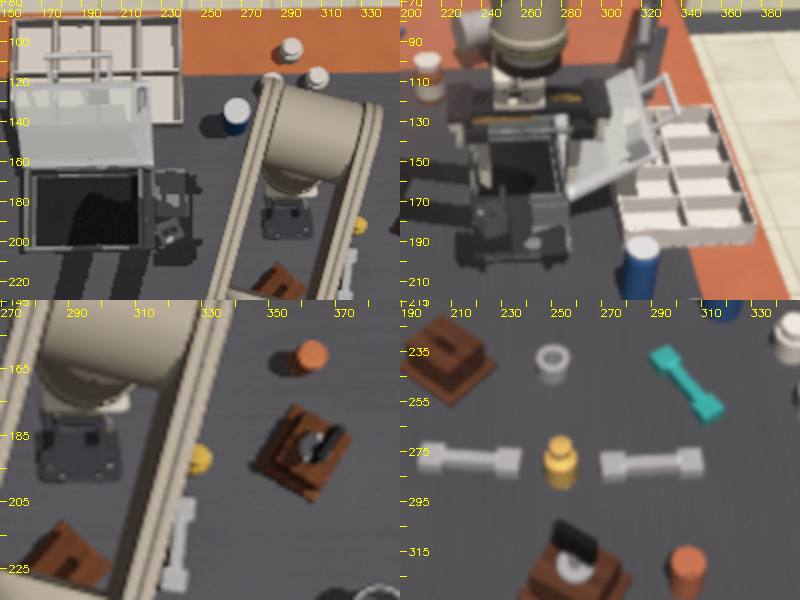

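The lid rests open, the key is home, the bolt is still drawn (plug turned) and the tray is clear. The two steel specimens are at side-view pixels (217,278) and (290,279). They look unmoved; I'll measure them.

```bash
python3 - <<'E'
from h import *
t=lambda x,y:T(190,215,2.5,x-400,y-300)
for n,e in(('A',((420,457),(520,462))),('B',((602,463),(702,459)))):
    P=[px('side',*t(*c),.016) for c in e]; d=P[1]-P[0]
    print(n,(P[0]+P[1])/2,np.linalg.norm(d),np.degrees(np.arctan2(d[1],d[0])))
# segmentation of the specimens' pixels, both views, at mid-thickness
for cam,boxes in(('side',{'A':(194,270,242,292),'B':(268,270,315,292)}),('top',{'A':(314,200,336,236),'B':(314,150,340,186)})):
    im=cv2.imread('pics/top0.png') if cam=='top' else cv2.imread('pics/s9.png')
    for k,(a,b,c,d) in boxes.items():
        g=cv2.cvtColor(im[b:d,a:c],6); m=(g>115).astype(np.uint8)
        nl,l,st,ce=cv2.connectedComponentsWithStats(m); i=1+st[1:,4].argmax(); v,u=np.where(l==i)
        W=np.array([px(cam,uu+a,vv+b,.012)[:2] for uu,vv in zip(u,v)]); C=W.mean(0); w=np.linalg.svd(W-C)[2][0]
        print(cam,k,len(u),C.round(4),'box mid',((W.max(0)+W.min(0))/2).round(4),(np.ptp(W,0)).round(3),'ang',np.degrees(np.arctan2(w[1],w[0])).round(1))
print([px('top',*T(150,80,2,*c),.056) for c in((22,168),(155,168),(155,250),(22,250))])
E
```

```text
A [ 0.4449 -0.2733  0.016 ] 0.10979635695231421 -6.904947785441062
B [ 0.6429  -0.28735  0.016  ] 0.1092103017118806 -0.7869804437371216
side A 374 [ 0.4446 -0.2697] box mid [ 0.4446 -0.2709] [0.113 0.048] ang -8.2
side B 392 [ 0.6432 -0.288 ] box mid [ 0.6435 -0.2881] [0.112 0.038] ang 179.2
top A 183 [ 0.4446 -0.272 ] box mid [ 0.4452 -0.2714] [0.11  0.043] ang 171.0
top B 175 [ 0.6454 -0.2901] box mid [ 0.6438 -0.2898] [0.113 0.029] ang -179.5
[array([0.6632, 0.3618, 0.056 ]), array([0.6594, 0.102 , 0.056 ]), array([0.4997, 0.1029, 0.056 ]), array([0.5029, 0.3596, 0.056 ])]
```

```bash

python3 -m jog '.6 0 0 0 7;.6 0 0 0 7;.6 0 0 0 7;.6 0 0 0 7;.6 0 0 0 7;.6 0 0 0 7;.6 0 0 0 7;.6 0 0 0 7;.6 0 0 0 7;.6 0 0 0 7' >/dev/null
python3 -m jog '.6 0 0 0 7;.6 0 0 0 7;.6 0 0 0 7;.6 0 0 0 7;.6 0 0 0 0;.6 0 0 0 0' >/dev/null
python3 d.py .4446 -.271 .2 -8
```

```text
t 30.9 pos [ 0.5816 -0.1087  0.3794] yaw -7.6 tilt 0.0007 q6 1.43 F [0.7 0.  0.3] open 0.0557 grip 0.0
turn 0.4
tool shift mm [-114.4  179.1  179.3]
```

```bash

python3 -m jog '.6 -.0144 .0191 .01 0.4;.6 -.02 .032 .02 0;.6 -.02 .032 .025 0;.6 -.02 .032 .025 0;.6 -.02 .032 .025 0;.6 -.02 .032 .025 0;.6 0 0 .025 0;.6 0 0 .025 0;.6 0 0 0 0;.6 0 0 0 0' >/dev/null
python3 d.py .4446 -.271 .087 -8
python3 - <<'E'
from h import *
c=snap('side','pics/s10.png'); snap('top','pics/t10.png')
mosaic([('side',190,225,120,90),('top',290,140,120,90)],'pics/m10.png')
E
```

```text
t 31.7 pos [ 0.4502 -0.2601  0.2064] yaw -8.2 tilt 0.0031 q6 1.09 F [-0.7 -0.1  0. ] open 0.0559 grip 0.0
turn -0.2
tool shift mm [ -3.6  11.8 119.4]
```

View pics/m10.png

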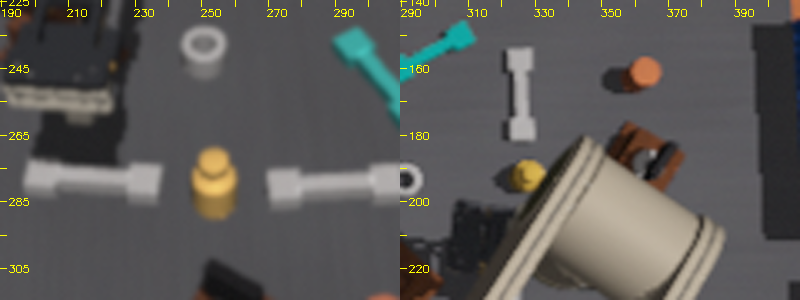

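Specimen A is still at (217,278), and its waist lies between the fingers. Descend and grip.

```bash

python3 -m jog '.6 -.0036 .0118 .02 0;.6 0 0 .03 0;.6 0 0 .03 0;.6 0 0 .02 0;.6 0 0 .012 0;.6 0 0 .006 0;.6 0 0 0 0;.6 0 0 0 0' 25 |grep -E 'pos|force'
python3 -m jog '0 0 0 0 0;0 0 0 0 0;0 0 0 0 0;0 0 0 0 0;0 0 0 0 0;0 0 0 0 0;0 0 0 0 0;0 0 0 0 0;0 0 0 0 0;0 0 0 0 0'  |grep -E 'pos|force|open'
python3 -m jog '0 0 0 -.01 0;0 0 0 -.03 0;0 0 0 -.035 0;0 0 0 -.035 0;0 0 0 -.02 0;0 0 0 0 0;0 0 0 0 0'  |grep -E 'force|open'
python3 d.py .581 .305 .205 0
```

```text
tool_pos: [0.4466, -0.2727, 0.0908]
force: [0.9, -0.2, 0.1]
gripper_force: 0.0
tool_pos: [0.4455, -0.2721, 0.0893]
force: [-0.6, 2.5, 2.4]
opening: 0.0135
gripper_force: 25.0
force: [-0.4, 1.1, -2.4]
opening: 0.0138
gripper_force: 25.0
t 33.9 pos [ 0.4461 -0.2727  0.2207] yaw -8.4 tilt 0.0033 q6 1.07 F [-0.4  1.1 -2.4] open 0.0138 grip 25.0
turn -8.4
tool shift mm [  49.3 -591.2   14.8]
```

```bash

python3 -m jog '0 0 0 0 -6;0 0 0 0 -2.4;0 .009 -.02 0 0;0 .009 -.036 0 0;0 .009 -.04 0 0;0 .009 -.04 0 0;0 .009 -.04 0 0;0 .009 -.04 0 0;0 .009 -.04 0 0;0 .009 -.04 0 0' >/dev/null
python3 -m jog '0 .009 -.04 0 0;0 .009 -.04 0 0;0 .009 -.04 0 0;0 .009 -.04 0 0;0 .009 -.04 0 0;0 .009 -.04 0 0;0 .009 -.03 0 0;0 .009 -.018 0 0;0 0 0 0 0;0 0 0 0 0' >/dev/null
python3 d.py .581 .305 .105 0
python3 - <<'E'
from h import *
snap('side','pics/s11.png');mosaic([('side',200,85,120,90),('side',190,225,120,90)],'pics/m11.png')
E
```

```text
t 35.6 pos [0.588  0.3123 0.2157] yaw 0.1 tilt 0.0049 q6 1.98 F [-0.4 -0.4 -1.7] open 0.0134 grip 25.0
turn 0.1
tool shift mm [ -6.5   7.  110.8]
```

View pics/m11.png

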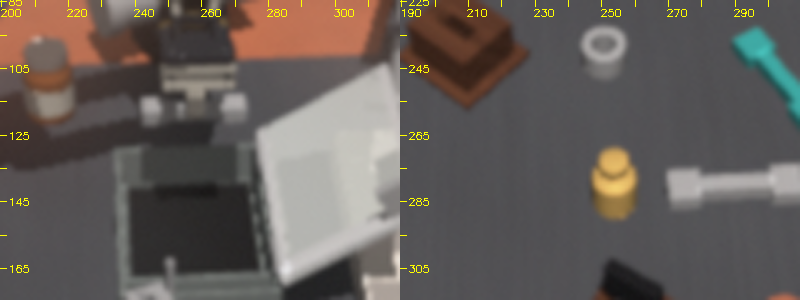

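Specimen A hangs level with its ends at (245,116) and (270,116), and the tray below is empty. B is still in place. Lower A.

```bash

python3 -m jog '0 -.0065 .007 .02 0;0 0 0 .03 0;0 0 0 .03 0;0 0 0 .015 0;0 0 0 .008 0;0 0 0 .004 0;0 0 0 0 0;0 0 0 0 0' |grep -E 'pos|force'
python3 d.py .581 .305 .1 0
python3 -m jog '0 0 0 .004 0;0 0 0 .003 0;0 0 0 0 0;0 0 0 0 0' |grep -E 'pos|force'
```

```text
tool_pos: [0.5837, 0.3051, 0.1139]
force: [0.1, -0.9, -2.0]
gripper_force: 25.0
t 36.3 pos [0.5837 0.3051 0.1139] yaw 0.0 tilt 0.0023 q6 1.97 F [ 0.1 -0.9 -2. ] open 0.0141 grip 25.0
turn 0.0
tool shift mm [-2.7  0.1 13.9]
tool_pos: [0.5827, 0.305, 0.1054]
force: [0.1, -0.3, -1.5]
gripper_force: 25.0
```

```bash

python3 -m jog '0 0 0 .003 0;0 0 0 .002 0;0 0 0 0 0;0 0 0 0 0' |grep -E 'pos|force'
python3 -m jog '0 0 0 .001 0;0 0 0 0 0;0 0 0 0 0' |grep -E 'pos|force'
```

```text
tool_pos: [0.5825, 0.3048, 0.0999]
force: [0.1, -0.9, -2.5]
gripper_force: 25.0
tool_pos: [0.5828, 0.3049, 0.0994]
force: [0.7, 0.3, -1.6]
gripper_force: 25.0
```

```bash

python3 -m jog '0 0 0 .001 0;0 0 0 0 0;.32 0 0 0 0;.32 0 0 0 0;.32 0 0 0 0;.32 0 0 0 0;.32 0 0 0 0;.32 0 0 0 0' |grep -E 'pos|force|open'
python3 -m jog '.32 0 0 -.01 0;.32 0 0 -.03 0;.32 0 0 -.04 0;.32 0 0 -.04 0;.32 0 0 -.04 0;.6 0 0 0 0;.6 0 0 0 0' >/dev/null
python3 d.py .6435 -.289 .24 -.6
```

```text
tool_pos: [0.5827, 0.3049, 0.0981]
force: [1.2, -0.3, -0.5]
opening: 0.0298
gripper_force: 0.0
t 38.5 pos [0.5845 0.3057 0.2639] yaw 0.0 tilt 0.0087 q6 1.97 F [-0.1 -0.1 -0.6] open 0.0385 grip 0.0
turn 0.6
tool shift mm [ 58.5 594.8  22.3]
```

```bash

python3 -m jog '.6 .0035 .02 0 .6;.6 .0035 .036 0 0;.6 .0035 .04 0 0;.6 .0035 .04 0 0;.6 .0035 .04 0 0;.6 .0035 .04 0 0;.6 .0035 .04 0 0;.6 .0035 .04 0 0;.6 .0035 .04 0 0;.6 .0035 .04 0 0' >/dev/null
python3 -m jog '.6 .0035 .04 0 0;.6 .0035 .04 0 0;.6 .0035 .04 0 0;.6 .0035 .04 0 0;.6 .0035 .04 .01 0;.6 .0035 .03 .01 0;.6 .0025 .019 .01 0;.6 0 0 0.01 0;.6 0 0 0 0;.6 0 0 0 0' >/dev/null
python3 d.py .6435 -.289 .089 -.6
python3 - <<'E'
from h import *
snap('side','pics/s12.png');snap('top','pics/t12.png');mosaic([('side',200,105,120,90),('side',240,225,120,90),('top',140,140,120,90),('top',290,140,120,90)],'pics/m12.png')
E
```

```text
t 40.1 pos [ 0.6343 -0.3194  0.216 ] yaw -0.6 tilt 0.0041 q6 1.04 F [-0.2 -1.1  0.4] open 0.0558 grip 0.0
turn 0.0
tool shift mm [  9.3 -30.2 127.1]
```

View pics/m12.png

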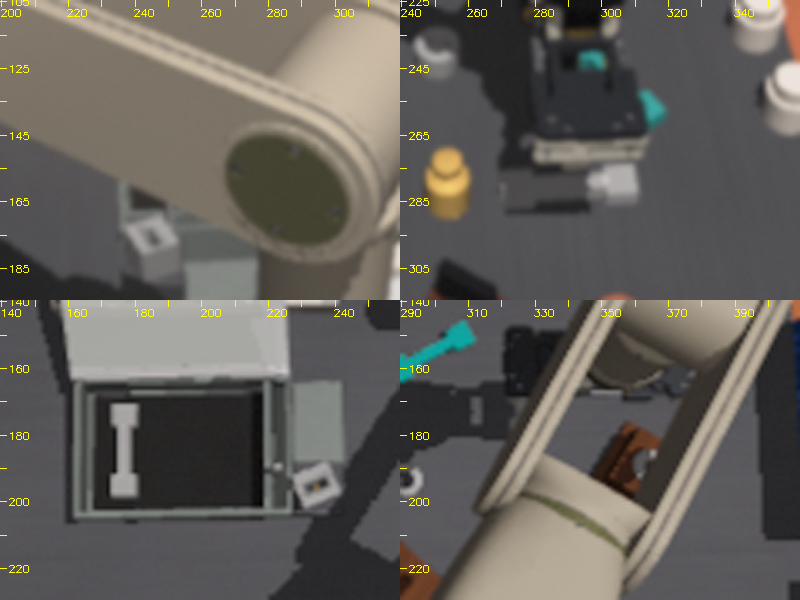

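Specimen A lies flat in the tray at top-view (176,184). B's end is at (306,280), unmoved. Correct the position and pick B.

```bash

python3 -m jog '.6 .0093 -.0302 0 0;.6 0 0 .02 0;.6 0 0 .03 0;.6 0 0 .03 0;.6 0 0 .02 0;.6 0 0 .012 0;.6 0 0 .012 0;.6 0 0 0.003 0;.6 0 0 0 0' 25 |grep -E 'pos|force'
python3 d.py .6435 -.289 .089 -.6
python3 -m jog '0 0 0 0 0;0 0 0 0 0;0 0 0 0 0;0 0 0 0 0;0 0 0 0 0;0 0 0 0 0;0 0 0 0 0;0 0 0 0 0;0 0 0 0 0;0 0 0 0 0'  |grep -E 'pos|force|open'
```

```text
tool_pos: [0.645, -0.2902, 0.0913]
force: [-0.3, 0.2, 0.3]
gripper_force: 0.0
t 41.0 pos [ 0.645  -0.2902  0.0913] yaw -0.5 tilt 0.0000 q6 1.09 F [-0.3  0.2  0.3] open 0.0561 grip 0.0
turn 0.1
tool shift mm [-1.5 -1.2  2.3]
tool_pos: [0.6449, -0.2903, 0.0914]
force: [-0.5, 2.5, 2.7]
opening: 0.0139
gripper_force: 25.0
```

```bash

python3 -m jog '0 0 0 -.01 0;0 0 0 -.03 0;0 0 0 -.035 0;0 0 0 -.035 0;0 0 0 -.02 0;0 0 0 0 -.6;0 0 0 0 0'  |grep -E 'force|open'
python3 -m jog '0 0 -.02 0 0;0 -.005 -.036 0 0;0 -.005 -.04 0 0;0 -.005 -.04 0 0;0 -.005 -.04 0 0;0 -.005 -.04 0 0;0 -.005 -.04 0 0;0 -.005 -.04 0 0;0 -.005 -.04 0 0;0 -.005 -.04 0 0' >/dev/null
python3 -m jog '0 -.005 -.04 0 0;0 -.005 -.04 0 0;0 -.005 -.04 0 0;0 -.004 -.02 0 0;0 0 -.017 0 0;0 0 0 0 0;0 0 0 0 0' |grep -E 'force|open'
python3 d.py .581 .243 .115 0
```

```text
force: [-0.9, -0.3, -3.8]
opening: 0.0132
gripper_force: 25.0
force: [0.6, -0.6, -3.8]
opening: 0.0137
gripper_force: 25.0
t 43.8 pos [0.579  0.2428 0.2182] yaw 0.1 tilt 0.0047 q6 1.88 F [ 0.6 -0.6 -3.8] open 0.0137 grip 25.0
turn 0.1
tool shift mm [  2.4  -0.4 103.2]
```

```bash

python3 -m jog '0 .002 0 .02 0;0 0 0 .03 0;0 0 0 .03 0;0 0 0 .02 0;0 0 0 .008 0;0 0 0 0 0;0 0 0 0 0' |grep -E 'pos|force'
python3 -m jog '0 0 0 .003 0;0 0 0 .003 0;0 0 0 .002 0;0 0 0 0 0;0 0 0 0 0' |grep -E 'pos|force'
```

```text
tool_pos: [0.5825, 0.2415, 0.113]
force: [-0.1, 0.1, -1.5]
gripper_force: 25.0
tool_pos: [0.5826, 0.2426, 0.1056]
force: [-0.5, -0.6, -3.1]
gripper_force: 25.0
```

```bash

python3 -m jog '0 0 0 .003 0;0 0 0 .0015 0;0 0 0 0 0;0 0 0 0 0;.32 0 0 0 0;.32 0 0 0 0;.32 0 0 0 0;.32 0 0 0 0;.32 0 0 0 0;.32 0 0 0 0' |grep -E 'pos|force|open'
python3 -m jog '.32 0 0 -.01 0;.32 0 0 -.03 0;.32 0 0 -.04 0;.32 0 0 -.04 0;.32 0 0 -.04 0;.6 0 .04 0 0;.6 0 .04 0 0;.6 0 .04 0 0;.6 0 .04 0 0;.6 0 .04 0 0' >/dev/null
python3 -m jog '.6 0 .04 0 0;.6 0 .04 0 0;.6 0 .04 0 0;.6 0 .04 0 0;.6 0 .04 0 0;.6 0 .02 0 0;.6 0 .01 0 0;.6 0 0 0 0' >/dev/null
python3 d.py
python3 - <<'E'
from h import *
snap('side','pics/s13.png');snap('top','pics/t13.png');crop('top',0,0,512,384,'pics/t13b.png')
mosaic([('side',180,75,160,120),('side',190,215,160,120),('top',140,130,120,90),('top',270,140,120,90)],'pics/m13.png')
E
```

```text
tool_pos: [0.5825, 0.2424, 0.1006]
force: [-0.3, 0.2, 0.2]
opening: 0.03
gripper_force: 0.0
t 47.1 pos [ 0.5825 -0.1895  0.2613] yaw -0.1 tilt 0.0006 q6 1.17 F [ 0.4 -0.1  0. ] open 0.0560 grip 0.0
scale 1.5625
```

View pics/m13.png

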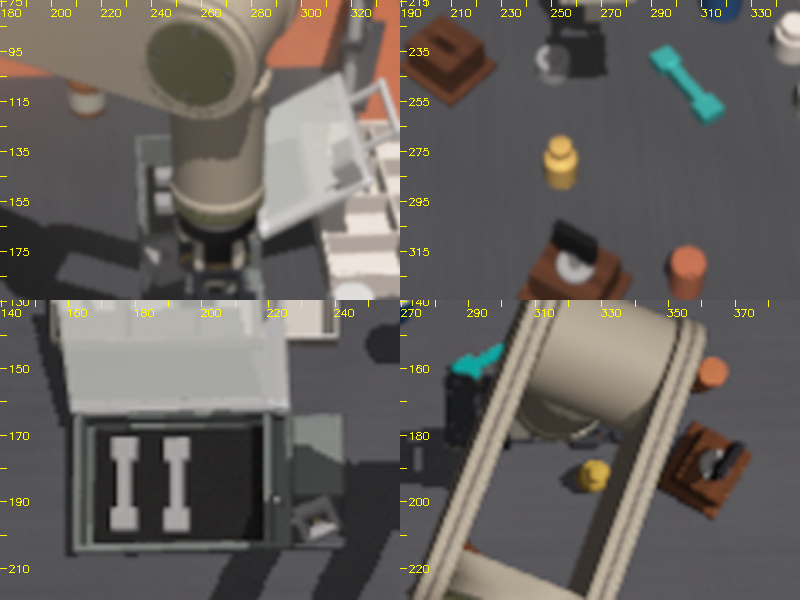

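Both specimens lie flat and apart in the tray, at top-view (176,184) and (191,184). The lid is open, the plug turned, the key home, and nothing touches the robot. Handing in.

```bash
python3 -c "
from plant import robot
print(robot.close_job())"
```

```text
the job is handed in; nothing more can be done
None
```

I handed the job in at about 47 s: both specimens lie flat in the tray, the lid is open, the lock is turned open and the key is back in its stand. No verdict came back, and I viewed 16 pictures, two over the limit of 14.

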